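Close the toe stop of the last gauge onto a boot last

TASK

A boot last stands on the wooden length gauge with its heel against the heel stop. To measure it, slide the gauge's toe stop along its rails by its knob until the upright plate rests against the toe of the last, and let go. Do not shove the last out of place, and leave the width slide at the side of the gauge where it is.

Things in the scene. Friction and masses are not known exactly. Their poses are not given: they have to be found in the camera images.
- toe_knob (a point): On the axis of the toe stop's knob: upright dark steel post, 24 mm diameter, z = 28 to 105 mm; this point at z = 88 mm. +y: the way the carriage slides towards the toe; z up. The face of the carriage's upright plate (76 mm wide, top at z = 69 mm) is 45 mm ahead (+y): it touches when the toe is 45 mm ahead along y. Gauge board 470 x 130 x 12 mm, fixed, its place and yaw vary.
- toe_slide (a joint): Travel of the toe stop in m: 0 = fully back at the end stop, growing as it slides towards the last (+y of toe_knob); range 0 to 0.155, but the toe of the last stops it at about 0.122. It resists with about 3 N of friction and stays where it is left.
- last_toe (a point): Foremost point of the toe of the dark green boot last (84 x 230 x 139 mm high, about 0.55 kg, loose) standing on the gauge. Its heel touches the fixed heel stop at the gauge's other end, so it cannot give way towards +y of toe_knob. Its tall cone begins about 130 mm behind the toe.
- width_knob (a point): Grip point of the other, similar knob (24 mm in diameter, top at z = 90 mm) on the width slide, which runs crosswise on a short wing at the side of the gauge nearer the robot; this point is on its axis at z = 75 mm. To be left alone.
Things that resemble listed ones, but are neither listed nor needed, are in the scene too. Leave any orange look-alike of the part that bears last_toe alone.

How it is judged:
By the outcome, as a careful person would: the job done as asked, in the order asked, and still so for the second after the job is handed in, with the robot touching nothing.
It also fails if it takes over 26 s, if anything falls off the work surface, if the arm or the gripper's body presses on something with over 40 N, if the wrist force passes 120 N, or if a joint passes its speed limit or range.

ROBOT

A 7-joint arm with a two-finger parallel gripper is mounted at the origin on the work surface; the furniture and walls round the work are solid. World frame = base frame: x ahead of the robot, y to its left, z up, the work surface at z = 0. Lengths are in m, angles in rad, forces in N, time in s.
With the tool pointing down it reaches from about 0.4 to 0.85 m from the base axis. Payload 10.4 kg.
Tool frame: the origin (TCP) lies at the very end of the fingers, on their centre line; the grasp point (between the pads) lies 19 mm behind it (manip.grip_depth is the distance from the TCP to the grasp point, in m); z points along the fingers, y is the direction in which the jaws open and shut (so a half turn about z gives the same grasp; the last joint's range is limited). The gripper opens to 85 mm and grips with 20 to 120 N. Pads are 22 mm wide; open, the fingers measure 114 mm over their backs; the gripper's body (76 mm by 85 mm) begins 54 mm behind the grasp point. The pads swing forward as they close: fully open they stand 13 mm farther back than shut.
Start: joints at [-1.366, 0.332, -0.065, 1.46, 0.022, 1.35, -0.088], TCP at [0.141, 0.609, 0.197] pointing down, gripper open.
Joint ranges: [-2.6, 2.6], [-0.5, 2.12], [-1.47, 1.34], [0.16, 2.42], [-1.27, 4.41], [0.06, 2.06], [-2.6, 2.6]. Speed limits (rad/s): [2.22, 2.22, 2.79, 2.79, 3.14, 3.14, 3.14].

INTERFACE

Orientations are given as a unit quaternion [x, y, z, w].
In Python, from workcell import manip gives the robot as it stands.
- The arm moves only by the tool step_arm, never from a script. Its argument "motion" is a list of rows, each a list of 6 numbers: the shift along the tool's x, y, z in mm, then the turn, a rotation vector about the tool's x, y, z in degrees. A call has 1 to 20 rows; each row shifts and turns the pose as measured when the row begins, along the tool's axes as they then stand; what a row does not reach is not made up. A row lasts 1/8 s, in which the tool goes at most 62.5 mm and 10.7 degrees, less where a joint would pass 70% of its speed; a pose out of reach is approached as far as the arm can. A call with a gripper value outside its range is refused whole. "jaw" is the finger opening in mm, from 0 to 85.4, set as the call begins (left out, the last holds). The fingers move at their own pace and stop on an object; "force" is the grip in N (left out, the last holds). Time passes only in rows, so rows that do not move let the fingers close. It gives the time, the measured TCP pose, the force and the opening at its end, in the units of the state.
- manip.get_obs(): the state, without advancing time (a new reading comes with each control period).
- manip.camera(name): name is "scene" or "top"; returns the picture (400x640x3 uint8, blue, green, red); there is no depth.
- manip.camera_info(name): a dict with "camera_matrix" (3x3 intrinsics, pixels), "k1" (the pictures are not rectified: a ray, as slopes to the right and down, at radius r is drawn at 1 + k1 r^2 times it, then the intrinsics apply), "R" (3x3) and "t" (3): a world point X has camera coordinates R X + t. Camera axes: x right, y down, z forward; pixel columns grow to the right and rows downward; lengths in m; the calibration is good to about 2 mm. A picture is of the moment at which its call begins. camera_info takes no time and is no camera call.
- manip.hand_in(): hands the job in, once; it reports no verdict.
The state is a dict: "clock": time; "joint_pos": joint angles; "joint_velocities": joint speeds; "tau": joint torques, N m; "position": TCP position; "ee_rot": TCP orientation; "ft_force": force on the tool from outside, world axes, zero at the start; "torque": the same for the moment, N m; "grip_width": opening from 0.0 (shut) to 1.0 (fully open).
Only numpy, scipy, OpenCV 4.12 (cv2) and the standard library are available. Lean on these libraries where they do the work, as an engineer would, in place of code of your own. Each camera call takes 0.05 s, during which the arm holds its last target.

## Working session

There is one attempt and no reset: what is moved stays moved. The work goes in short steps, Python scripts to look and compute and a tool call to move; the robot and the scene stay as the last step left them, time stands still between calls to the robot, and variables do not carry over. Pictures are saved under pics/ and viewed, and the job is handed in when it is done.

Besides the shell and the picture viewer there is one more tool, called after "Call:" as name(argument=value, ...), one argument or row to a line, values as JSON. step_arm: Moves the arm, as the interface text tells. Its arguments: {"type":"object","properties":{"motion":{"type":"array"},"jaw":{"type":"number"},"force":{"type":"number"}},"required":["motion"]}

```bash
mkdir -p pics; python3 - <<'E'
from workcell import manip
import cv2
o=manip.get_obs(); print(o['clock'],o['position'],o['ee_rot'],o['grip_width'],o['ft_force'])
for n in('scene','top'):
    cv2.imwrite(f'pics/{n}0.png',manip.camera(n)); i=manip.camera_info(n); print(n,i)
E
```

```text
0.0 [0.14104579 0.60844343 0.19592896] [ 1.13602638e-01  9.93526017e-01 -7.01319169e-04 -3.92999093e-05] 0.9976526928879247 [0.06448633 0.09793013 0.5404453 ]
scene {'camera_matrix': array([[505.04653369,   0.        , 311.70309441],
       [  0.        , 505.04653369, 204.17263849],
       [  0.        ,   0.        ,   1.        ]]), 'k1': -0.15275261308113877, 'R': array([[ 0.8176237 , -0.57557874, -0.01416338],
       [-0.25065735, -0.33370329, -0.90874254],
       [ 0.51832652,  0.74655959, -0.41711676]]), 't': array([-0.40413236,  0.12761686,  1.29725789])}
top {'camera_matrix': array([[405.49241949,   0.        , 318.85393187],
       [  0.        , 405.49241949, 191.45716929],
       [  0.        ,   0.        ,   1.        ]]), 'k1': -0.08159967753134025, 'R': array([[-0.00977776, -0.99981048, -0.01683454],
       [-0.99296619,  0.01169464, -0.11781931],
       [ 0.11799386,  0.01556412, -0.99289234]]), 't': array([-0.10345025,  0.41881715,  1.02142831])}
```

View pics/scene0.png

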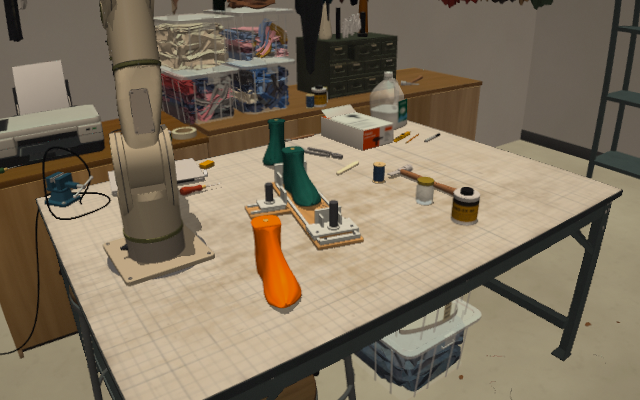

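View pics/top0.png

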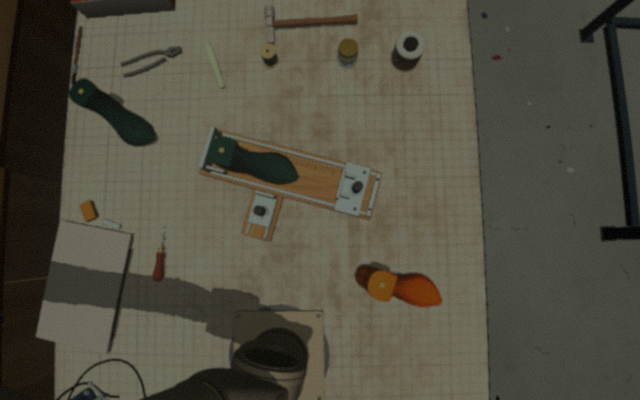

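Top view: toe-stop knob near (357,187), width knob near (260,211), dark green last on the gauge with its toe near (298,172). The look-alikes are the orange last (400,288) and a second green last off the gauge (110,112). I'll crop closer.

```bash
python3 - <<'E'
import cv2,numpy as np
a=cv2.imread('pics/top0.png'); b=cv2.imread('pics/scene0.png')
c=cv2.resize(a[115:250,190:390],None,fx=4,fy=4,interpolation=cv2.INTER_CUBIC); cv2.imwrite('pics/topc.png',cv2.convertScaleAbs(c,alpha=1.5))
c=cv2.resize(b[135:255,235:375],None,fx=5,fy=5,interpolation=cv2.INTER_CUBIC); cv2.imwrite('pics/scenec.png',c)
E
```

```text
(no output)
```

View pics/topc.png

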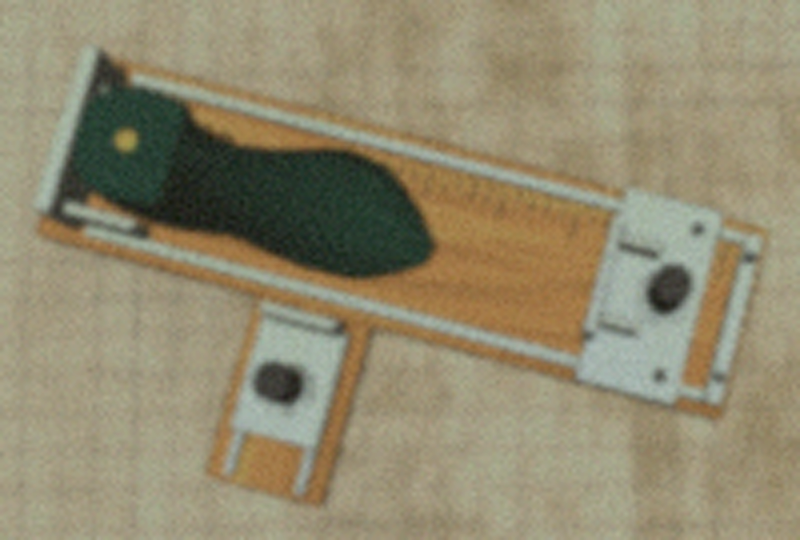

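View pics/scenec.png

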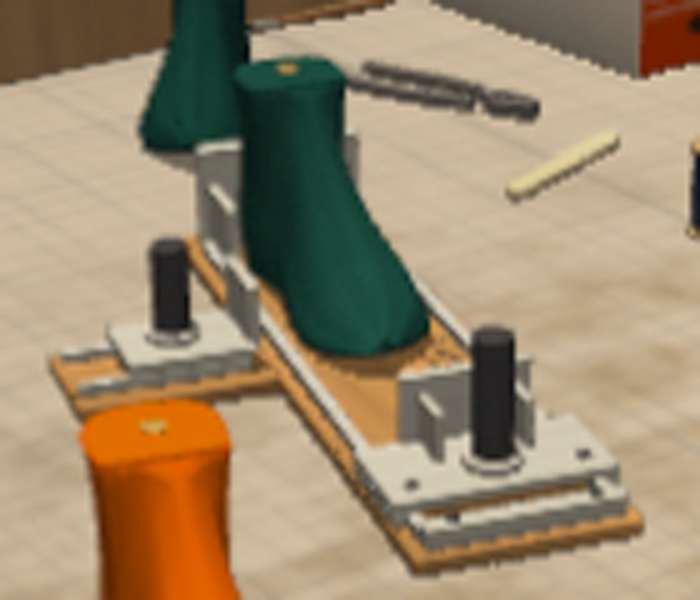

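```bash
cat > h.py <<'E'
import numpy as np,cv2
from workcell import manip
def ray(n,p):
    i=manip.camera_info(n);K=i['camera_matrix'];R=i['R'];t=i['t']
    u=cv2.undistortPoints(np.array([[p]],float),K,np.array([i['k1'],0,0,0.]))[0,0]
    return -R.T@t,R.T@np.array([u[0],u[1],1])
def atz(n,p,z):
    c,d=ray(n,p);return c+d*(z-c[2])/d[2]
def proj(n,X):
    i=manip.camera_info(n);return cv2.projectPoints(np.array([X],float),cv2.Rodrigues(i['R'])[0],i['t'],i['camera_matrix'],np.array([i['k1'],0,0,0.]))[0][0,0]
def tri(p,q):
    c,d=ray('top',p);e,f=ray('scene',q)
    A=np.stack([d,-f],1);s=np.linalg.lstsq(A,e-c,rcond=None)[0]
    return (c+d*s[0]+e+f*s[1])/2, np.linalg.norm(c+d*s[0]-e-f*s[1])
tc=lambda x,y:((x+.5)/4-.5+190,(y+.5)/4-.5+115)
sc=lambda x,y:((x+.5)/5-.5+235,(y+.5)/5-.5+135)
E
python3 - <<'E'
from h import *
np.set_printoptions(precision=4,suppress=True)
print('camtop',ray('top',(320,200))[0])
print('knob top',atz('top',tc(673,282),.105),atz('scene',sc(494,333),.105),tri(tc(673,282),sc(494,333)))
print('knob base',atz('scene',sc(493,458),.028),atz('top',tc(664,298),.028))
print('width',atz('top',tc(280,381),.09),atz('scene',sc(169,244),.09))
for a,b,z in[((135,80),(620,204),.02),((90,230),(580,360),.02),((125,60),(768,228),.012),((40,235),(720,415),.012)]:
    A=atz('top',tc(*a),z);B=atz('top',tc(*b),z);d=A-B;print('dir',A,B,np.linalg.norm(d),np.degrees(np.arctan2(d[1],d[0])))
for z in(.015,.025,.035):print('toe',z,atz('top',tc(436,245),z))
E
```

```text
camtop [ 0.2943 -0.1242  1.0618]
knob top [ 0.4221 -0.2022  0.105 ] [ 0.4252 -0.1996  0.105 ] (array([ 0.4224, -0.2024,  0.1067]), np.float64(0.0011430208702482869))
knob base [ 0.429  -0.1943  0.028 ] [ 0.4221 -0.2025  0.028 ]
width [0.3668 0.0343 0.09  ] [0.37   0.0425 0.09  ]
dir [0.5733 0.1445 0.02  ] [ 0.4851 -0.1757  0.02  ] 0.3321402997975376 74.60896326954905
dir [0.4726 0.1723 0.02  ] [ 0.3835 -0.1482  0.02  ] 0.3326523704040968 74.45683327157776
dir [0.5894 0.1537 0.012 ] [ 0.4695 -0.2728  0.012 ] 0.443067162427446 74.30315491092803
dir [0.4711 0.2082 0.012 ] [ 0.3475 -0.2384  0.012 ] 0.4634200160409404 74.51975391747261
toe 0.015 [ 0.4604 -0.0553  0.015 ]
toe 0.025 [ 0.4588 -0.056   0.025 ]
toe 0.035 [ 0.4572 -0.0566  0.035 ]
```

```bash
cat >> h.py <<'E'
from scipy.spatial.transform import Rotation as Ro
def need(target,yang):
    o=manip.get_obs();R=Ro.from_quat(o['ee_rot']);a=np.radians(yang)
    y=np.array([np.cos(a),np.sin(a),0]);z=np.array([0,0,-1.]);T=Ro.from_matrix(np.stack([np.cross(y,z),y,z],1))
    return R.inv().apply(np.array(target)-o['position'])*1000,(R.inv()*T).as_rotvec(degrees=True)
E
python3 - <<'E'
from h import *
np.set_printoptions(precision=2,suppress=True)
o=manip.get_obs();R0=Ro.from_quat(o['ee_rot']).as_matrix();p=o['position']
N=20
az0,r0=np.arctan2(p[1],p[0]),np.hypot(p[0],p[1]);az1,r1=np.arctan2(-.202,.4225),.468
ya0=np.arctan2(R0[1,1],R0[0,1]);ya1=np.radians(-15.5)
for k in range(N):
    f=(k+1)/N;az=az0+(az1-az0)*f;r=r0+(r1-r0)*f;z=min(.197+.01*(k+1),.24)
    q=np.array([r*np.cos(az),r*np.sin(az),z]);ya=ya0+(ya1-ya0)*k/N
    y=np.array([np.cos(ya),np.sin(ya),0]);zz=np.array([0,0,-1.]);x=np.cross(y,zz)
    print(np.array([x@(q-p),y@(q-p),zz@(q-p)])*1000);p=q
print(np.degrees(ya0-ya1)/N)
E
```

```text
[-55.1 -10.3 -11. ]
[-54.31 -10.74 -10.  ]
[-53.51 -11.18 -10.  ]
[-52.71 -11.59 -10.  ]
[-51.91 -12.    -3.  ]
[-51.1  -12.39   0.  ]
[-50.3  -12.77   0.  ]
[-49.49 -13.14   0.  ]
[-48.67 -13.49   0.  ]
[-47.86 -13.83   0.  ]
[-47.04 -14.16   0.  ]
[-46.22 -14.47   0.  ]
[-45.4  -14.77   0.  ]
[-44.58 -15.06   0.  ]
[-43.75 -15.33   0.  ]
[-42.93 -15.59   0.  ]
[-42.1  -15.84   0.  ]
[-41.27 -16.08   0.  ]
[-40.45 -16.3    0.  ]
[-39.62 -16.5    0.  ]
4.622332191819893
```

Call:
step_arm(
  motion=[
    [-55,-10,-11,0,0,4.6],
    [-54,-11,-10,0,0,4.6],
    [-54,-11,-10,0,0,4.6],
    [-53,-12,-10,0,0,4.6],
    [-52,-12,-3,0,0,4.6],
    [-51,-12,0,0,0,4.6],
    [-50,-13,0,0,0,4.6],
    [-49,-13,0,0,0,4.6],
    [-49,-13,0,0,0,4.6],
    [-48,-14,0,0,0,4.6],
  ],
  jaw=85,
  force=25,
)

```text
clock: 1.35
position: [0.4965, 0.2255, 0.2371]
ee_rot: [0.501, 0.866, -0.004, -0.001]
ft_force: [0.1, -0.4, 0.4]
grip_width: 0.992
```

Call:
step_arm(
  motion=[
    [-47,-14,0,0,0,4.6],
    [-46,-14,0,0,0,4.6],
    [-45,-15,0,0,0,4.6],
    [-45,-15,0,0,0,4.6],
    [-44,-15,0,0,0,4.6],
    [-43,-16,0,0,0,4.6],
    [-42,-16,0,0,0,4.6],
    [-41,-16,0,0,0,4.6],
    [-40,-16,0,0,0,4.6],
    [-40,-16,0,0,0,4.6],
  ],
)

```text
clock: 2.6
position: [0.4119, -0.2263, 0.2385]
ee_rot: [0.808, 0.589, -0.006, 0.001]
ft_force: [0.8, -0.4, -0.2]
grip_width: 0.992
```

```bash
python3 - <<'E'
from h import *
np.set_printoptions(precision=2,suppress=True)
o=manip.get_obs();print(o['clock'],o['position'],o['joint_pos']);print(need([.4225,-.202,.15],-15.5))
a=manip.camera('scene');cv2.imwrite('pics/s1.png',cv2.resize(a[60:260,200:440],None,fx=3,fy=3))
E
```

```text
2.6 [ 0.41 -0.23  0.24] [-0.38 -0.09  0.74  1.82  0.07  1.4   0.04]
(array([27.39,  3.24, 88.19]), array([-0.39,  0.62, -2.31]))
```

View pics/s1.png

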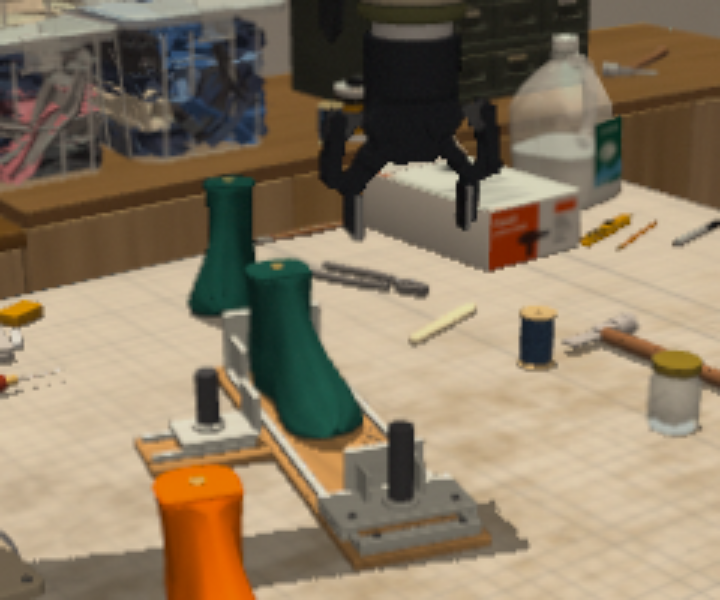

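The gripper hangs above the toe-stop knob (crop 400,425). The width knob (207,370) and both look-alike lasts are well clear. I move over the knob and go down part way.

Call:
step_arm(
  motion=[
    [14,2,20,0,0.6,-2.3],
    [13,1,30,0,0,0],
    [0,0,30,0,0,0],
    [0,0,0,0,0,0],
  ],
)

```text
clock: 3.15
position: [0.4178, -0.2074, 0.1567]
ee_rot: [0.8, 0.6, -0.001, -0.003]
ft_force: [-0.1, 0.5, 0.5]
grip_width: 0.996
```

```bash
python3 - <<'E'
from h import *
np.set_printoptions(precision=3,suppress=True)
o=manip.get_obs();print(o['clock'],o['position'],o['ft_force']);print(need([.423,-.201,.072],-15.5))
a=manip.camera('scene');cv2.imwrite('pics/s2.png',cv2.resize(a[100:240,260:400],None,fx=4,fy=4,interpolation=cv2.INTER_CUBIC))
a=manip.camera('top');cv2.imwrite('pics/t2.png',cv2.resize(cv2.convertScaleAbs(a[115:250,250:400],alpha=1.6),None,fx=4,fy=4,interpolation=cv2.INTER_CUBIC))
E
```

```text
3.15 [ 0.418 -0.207  0.157] [-0.112  0.472  0.489]
(array([ 7.463,  3.683, 84.704]), array([-0.351, -0.069, -0.796]))
```

View pics/s2.png

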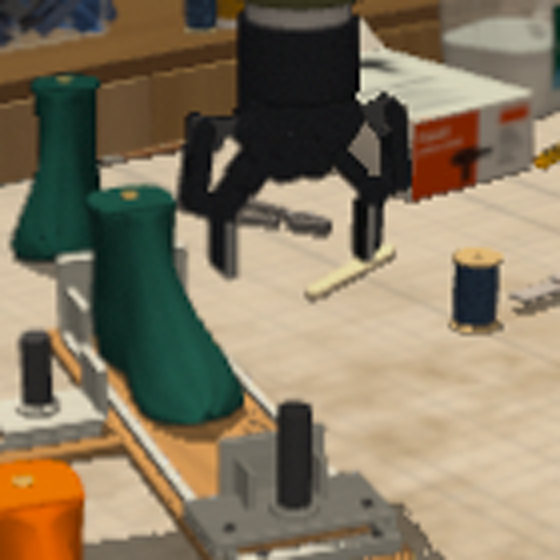

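View pics/t2.png

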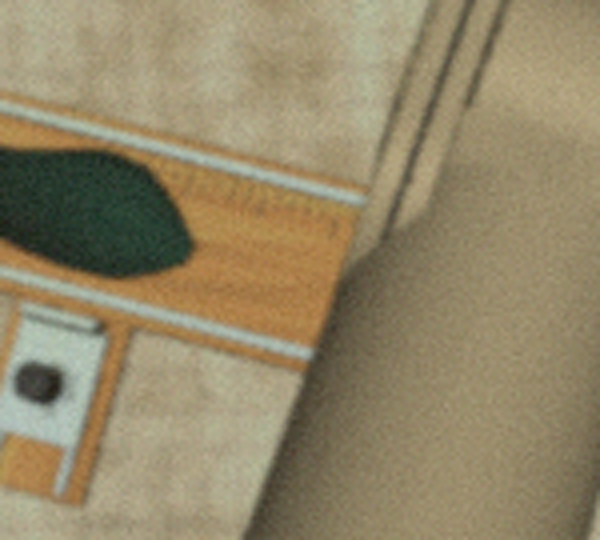

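```bash
python3 - <<'E'
from h import *
o=manip.get_obs()['position']
for dz in (0,.013):print((proj('scene',o+[0,0,dz])-[260,100])*4)
print((proj('scene',[.423,-.201,.105])-[260,100])*4,(proj('scene',[.423,-.201,.028])-[260,100])*4)
E
```

```text
[294.57698172 334.68879401]
[294.64644517 315.83296317]
[292.20952633 406.37630645] [291.78304828 510.90258135]
```

```bash
python3 - <<'E'
from h import *
p=np.array([.4119,-.2263,.2385])
print((proj('scene',p)-[200,60])*3,(proj('scene',p+[0,0,.013])-[200,60])*3,(proj('scene',p+[0,0,.05])-[200,60])*3)
o=manip.get_obs();p=o['position'];R=Ro.from_quat(o['ee_rot'])
for off in (0,-.013,-.05):
  for w in(-.05,-.0427,.0427,.05):
    print(off,w,(proj('scene',p+R.apply([0,w,off]))-[260,100])*4)
a=manip.camera('scene');cv2.imwrite('pics/s3.png',cv2.resize(a[120:180,300:370],None,fx=8,fy=8,interpolation=cv2.INTER_CUBIC))
E
```

```text
[407.57901861 290.25423763] [407.64958747 275.23177943] [407.84107816 231.83139058]
0 -0.05 [220.85661874 345.16514057]
0 -0.0427 [231.72728231 343.61850133]
0 0.0427 [356.15611492 325.96005375]
0 0.05 [366.5554131  324.48797701]
-0.013 -0.05 [220.68046131 326.13625402]
-0.013 -0.0427 [231.59641114 324.61532493]
-0.013 0.0427 [356.52898276 307.26596049]
-0.013 0.05 [366.96910191 305.82096049]
-0.05 -0.05 [220.16894489 271.12452983]
-0.05 -0.0427 [231.21419956 269.68004695]
-0.05 0.0427 [357.58449389 253.2491206 ]
-0.05 0.05 [368.14106315 251.88452831]
```

View pics/s3.png

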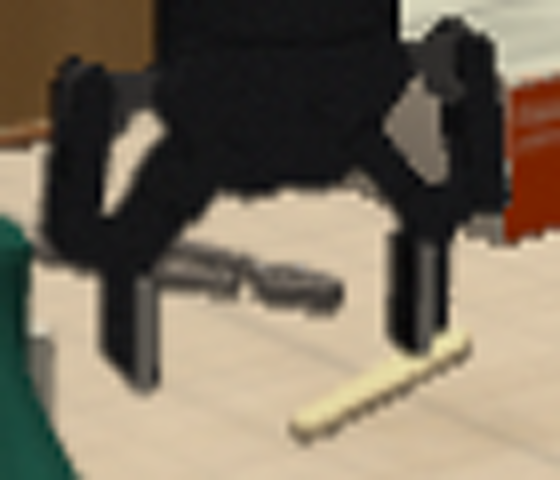

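The fingertips appear about 17 px (roughly 50 mm) higher than the reported TCP projects to: seen at crop (230,274) and (368,256), predicted about 325 and 307. I check this before going further down.

Call:
step_arm(
  motion=[
    [5,4,12,0,0,-0.8],
    [2,0,12,0,0,0],
    [0,0,8,0,0,0],
    [0,0,0,0,0,0],
  ],
)

```text
clock: 3.8
position: [0.427, -0.2021, 0.1266]
ee_rot: [0.796, 0.606, 0.001, -0.0]
ft_force: [0.1, -0.3, -0.1]
grip_width: 0.993
```

```bash
python3 - <<'E'
from h import *
o=manip.get_obs();print(o['clock'],o['position'],o['ft_force'],o['joint_pos']);print(need([.423,-.201,.072],-15.5))
a=manip.camera('scene');cv2.imwrite('pics/s4.png',cv2.resize(a[120:240,280:400],None,fx=5,fy=5,interpolation=cv2.INTER_CUBIC))
a=manip.camera('top');cv2.imwrite('pics/t4.png',cv2.convertScaleAbs(a,alpha=1.6))
p=o['position'];R=Ro.from_quat(o['ee_rot'])
for X in [R.apply([0,w,-.013]) for w in(-.05,.05)]:print((proj('scene',p+X)-[280,120])*5)
E
```

```text
3.8 [ 0.42701289 -0.20213229  0.12662833] [ 0.0601164  -0.26387298 -0.07172974] [-0.38341242  0.03042433  0.75436844  1.97526784 -0.02556462  1.1435478
  0.11213286]
(array([-0.1038036 , -4.2224593 , 54.62416987]), array([ 0.05545069, -0.13446714,  0.07762556]))
[182.52044263 360.10056764]
[361.19745871 332.26028038]
```

View pics/s4.png

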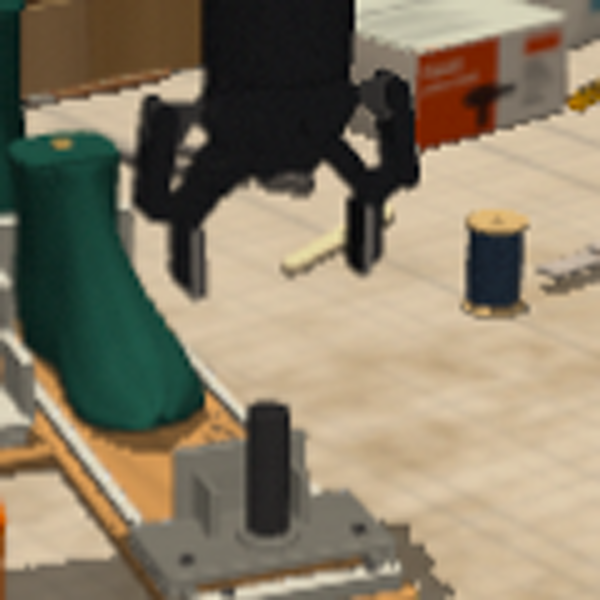

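View pics/t4.png

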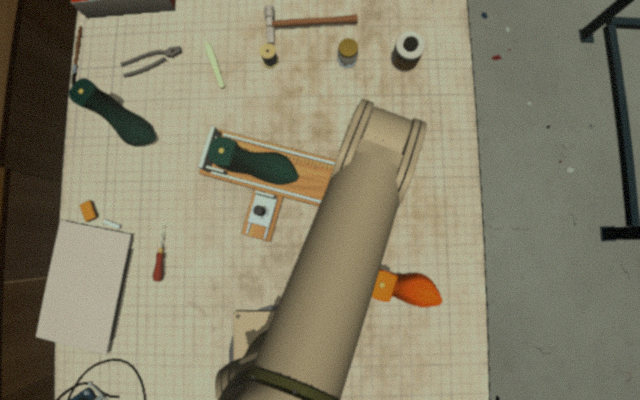

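```bash
python3 - <<'E'
from h import *
for z in(.2,.3,.4,.5):print(z,proj('top',[.427,-.202,z]),proj('top',[.427+.063,-.202+.09,z]), (proj('scene',[.427,-.202,z])))
a=manip.camera('scene');cv2.imwrite('pics/s5.png',cv2.resize(a[0:240,100:400],None,fx=2.4,fy=2.4))
E
```

```text
0.2 [361.20668226 176.97530557] [319.024712  148.7701764] [334.65243694 167.34733371]
0.3 [365.76105072 168.92586519] [318.17206082 137.24179144] [334.78838608 129.41136829]
0.4 [371.65073706 158.50867006] [317.07230055 122.38129319] [334.88751661  89.28048787]
0.5 [379.55962587 144.50628451] [315.60101638 102.51651959] [334.93928628  47.03911404]
```

View pics/s5.png

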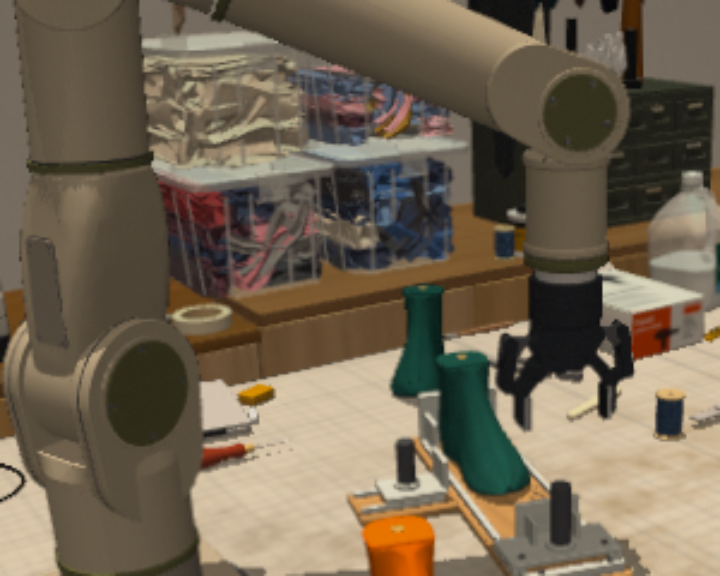

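The top view puts the wrist where it should be horizontally, about (380,145). So the gripper looks about 34 mm higher than reported rather than displaced sideways. I step down, with looks in between.

Call:
step_arm(
  motion=[
    [0,-4,10,0,0,0],
    [0,0,15,0,0,0],
    [0,0,13,0,0,0],
    [0,0,0,0,0,0],
  ],
)

```text
clock: 4.45
position: [0.4232, -0.2011, 0.0867]
ee_rot: [0.796, 0.606, 0.002, 0.0]
ft_force: [-1.0, 0.1, -0.4]
grip_width: 0.998
```

```bash
python3 - <<'E'
from h import *
o=manip.get_obs();print(o['clock'],o['position'],o['ft_force']);print(need([.423,-.201,.072],-15.5))
a=manip.camera('scene');cv2.imwrite('pics/s6.png',cv2.resize(a[120:240,280:400],None,fx=5,fy=5,interpolation=cv2.INTER_CUBIC))
p=o['position'];R=Ro.from_quat(o['ee_rot'])
for X in [R.apply([0,w,-.013]) for w in(-.05,.05)]:print((proj('scene',p+X)-[280,120])*5)
E
```

```text
4.45 [ 0.42323858 -0.20107178  0.0866602 ] [-1.03615601  0.10548434 -0.40770976]
(array([-0.0369611 , -0.28309273, 14.6595354 ]), array([ 0.13285141, -0.16663363,  0.05756087]))
[176.16685664 432.09085439]
[353.00069785 402.67092663]
```

View pics/s6.png

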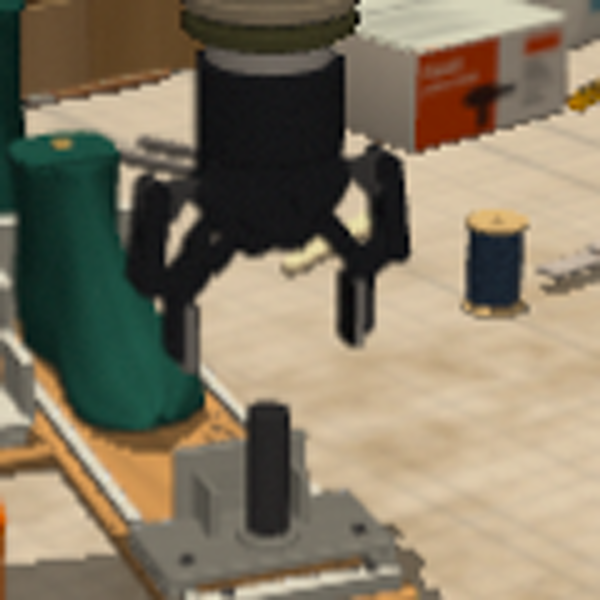

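Call:
step_arm(
  motion=[
    [0,0,8,0,0,0],
    [0,0,7,0,0,0],
    [0,0,0,0,0,0],
  ],
)

```text
clock: 4.88
position: [0.4242, -0.2013, 0.0716]
ee_rot: [0.796, 0.606, 0.002, 0.001]
ft_force: [0.2, 0.6, 0.9]
grip_width: 0.997
```

```bash
python3 - <<'E'
from h import *
o=manip.get_obs();print(o['clock'],o['position'],o['ft_force']);print(need([.423,-.201,.072],-15.5))
a=manip.camera('scene');cv2.imwrite('pics/s7.png',cv2.resize(a[140:240,290:390],None,fx=6,fy=6,interpolation=cv2.INTER_CUBIC))
a=manip.camera('top');cv2.imwrite('pics/t7.png',cv2.resize(cv2.convertScaleAbs(a[80:260,250:450],alpha=1.6),None,fx=3,fy=3))
E
```

```text
4.875 [ 0.42415201 -0.20130909  0.07158848] [0.19141989 0.63023767 0.86495291]
(array([-0.00738931, -1.19109622, -0.41622466]), array([ 0.22487533, -0.16780482,  0.06772176]))
```

View pics/s7.png

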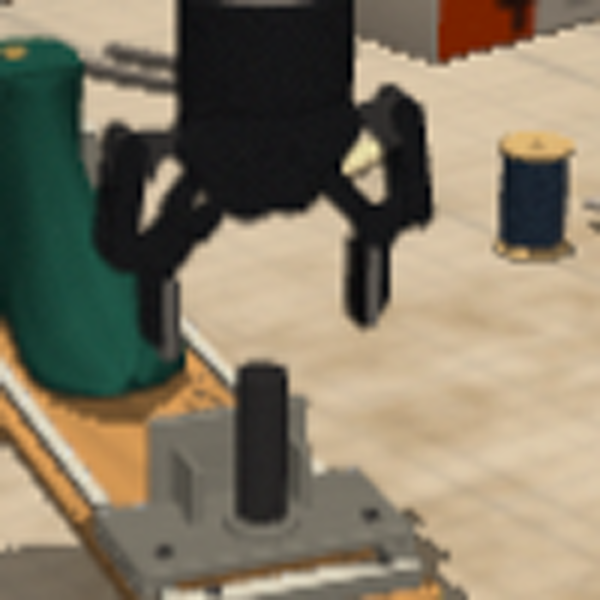

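View pics/t7.png

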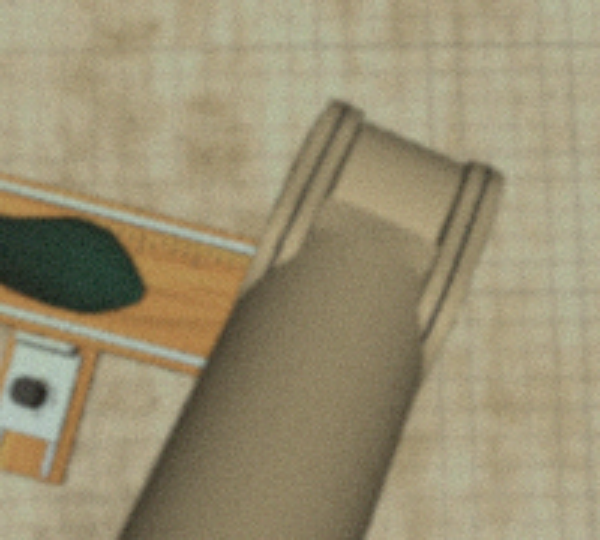

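Call:
step_arm(
  motion=[
    [0,-1,8,0,0,0],
    [0,0,8,0,0,0],
    [0,0,4,0,0,0],
    [0,0,0,0,0,0],
  ],
)

```text
clock: 5.48
position: [0.4236, -0.201, 0.0507]
ee_rot: [0.796, 0.606, 0.003, 0.001]
ft_force: [0.3, 0.7, 1.0]
grip_width: 0.994
```

```bash
python3 - <<'E'
from h import *
o=manip.get_obs();print(o['clock'],o['position'],o['ft_force']);print(need([.423,-.201,.037],-15.5))
a=manip.camera('scene');cv2.imwrite('pics/s8.png',cv2.resize(a[140:240,290:390],None,fx=6,fy=6,interpolation=cv2.INTER_CUBIC))
E
```

```text
5.475 [ 0.42359544 -0.20104172  0.05074742] [0.27325295 0.66693252 0.96714483]
(array([-0.16229686, -0.65123043, 13.74399884]), array([ 0.27564161, -0.18394459,  0.0701763 ]))
```

View pics/s8.png

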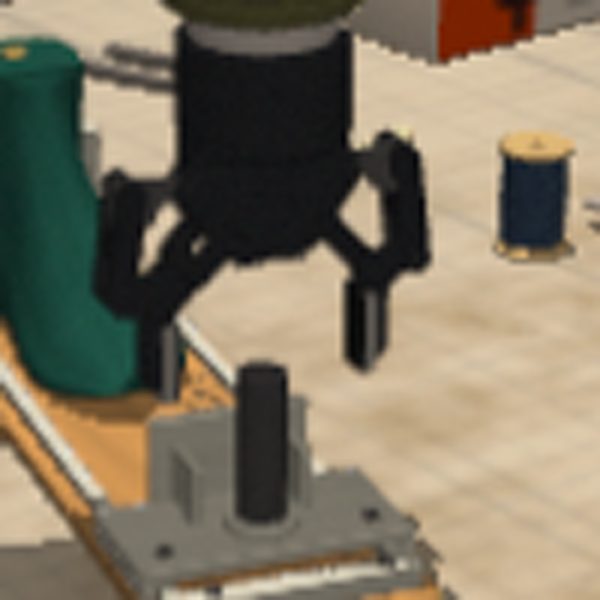

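Call:
step_arm(
  motion=[
    [0,-1,7,0,0,0],
    [0,0,6,0,0,0],
    [0,0,0,0,0,0],
  ],
)

```text
clock: 5.9
position: [0.4229, -0.2008, 0.0372]
ee_rot: [0.796, 0.606, 0.003, 0.001]
ft_force: [0.4, -0.7, 0.1]
grip_width: 0.994
```

Call:
step_arm(
  motion=[
    [0,0,0,0,0,0],
    [0,0,0,0,0,0],
    [0,0,0,0,0,0],
    [0,0,0,0,0,0],
  ],
  jaw=34,
  force=20,
)

```text
clock: 6.4
position: [0.4232, -0.2009, 0.0375]
ee_rot: [0.796, 0.606, 0.003, 0.001]
ft_force: [0.8, -0.9, 0.4]
grip_width: 0.396
```

```bash
python3 - <<'E'
from h import *
o=manip.get_obs();print(o['clock'],o['position'],o['ft_force'],o['grip_width']);print(need([.423,-.201,.037],-15.5))
a=manip.camera('scene');cv2.imwrite('pics/s9.png',cv2.resize(a[140:240,290:390],None,fx=6,fy=6,interpolation=cv2.INTER_CUBIC))
E
```

```text
6.4 [ 0.4232111  -0.20089162  0.03748661] [ 0.82914395 -0.88607916  0.36828503] 0.39557715284947476
(array([-0.16231728, -0.17761163,  0.48497795]), array([ 0.34933491, -0.1976729 ,  0.06819349]))
```

View pics/s9.png

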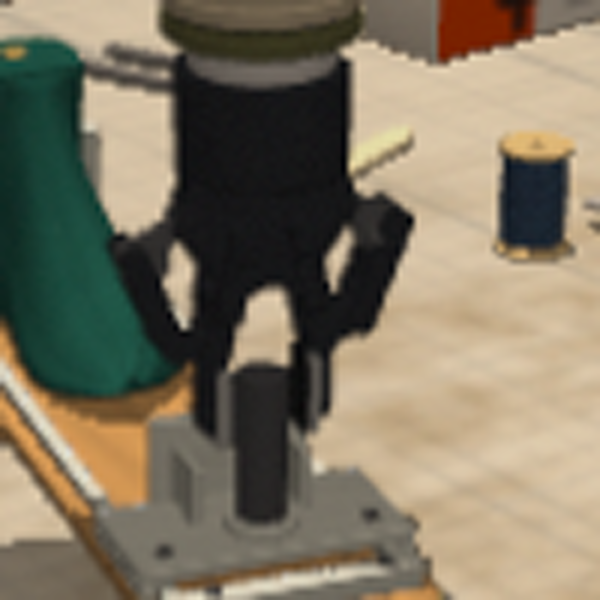

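The jaws straddle the knob with the tips at about crop (215,440) and (312,430), some 34 mm below the knob top. I close them.

Call:
step_arm(
  motion=[
    [0,0,0,0,0,0],
    [0,0,0,0,0,0],
    [0,0,0,0,0,0],
  ],
  jaw=15,
  force=30,
)

```text
clock: 6.82
position: [0.4227, -0.2007, 0.0377]
ee_rot: [0.796, 0.606, 0.003, 0.001]
ft_force: [0.3, -0.8, 0.4]
grip_width: 0.271
```

The opening stopped at about 23 mm, so the knob is held. I slide along tool +x.

Call:
step_arm(
  motion=[
    [5,0,0,0,0,0],
    [10,0,0,0,0,0],
    [12,0,0,0,0,0],
    [12,0,0,0,0,0],
  ],
)

```text
clock: 7.32
position: [0.4336, -0.1627, 0.0377]
ee_rot: [0.796, 0.605, 0.002, 0.002]
ft_force: [1.6, -3.9, -3.3]
grip_width: 0.275
```

```bash
python3 - <<'E'
from h import *
o=manip.get_obs();print(o['clock'],o['position'],o['ft_force'],o['grip_width']);
p0=np.array([.4227,-.2007,.0377]);d=o['position']-p0;u=np.array([.267,.9636,0]);print(d@u,d@[.9636,-.267,0],d[2],need([.423,-.201,.037],-15.5)[1])
a=manip.camera('scene');cv2.imwrite('pics/s10.png',cv2.resize(a[140:240,290:390],None,fx=6,fy=6,interpolation=cv2.INTER_CUBIC))
E
```

```text
7.325 [ 0.43355093 -0.16268077  0.03769392] [ 1.62877659 -3.94572772 -3.31443931] 0.2752037923736275
0.039532532499587554 0.0003048238528522426 -6.076140404480401e-06 [ 0.33526534 -0.09179383 -0.04021169]
```

View pics/s10.png

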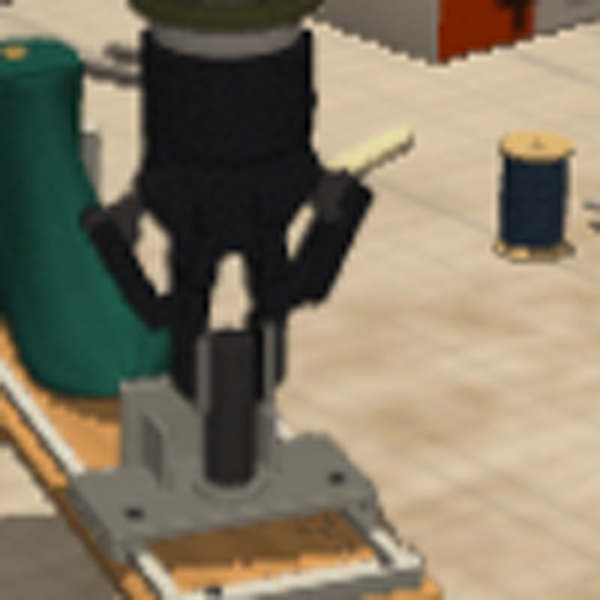

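Call:
step_arm(
  motion=[
    [12,0,0,0,0,0],
    [12,0,0,0,0,0],
    [12,0,0,0,0,0],
    [7,0,0,0,0,0],
    [3,0,0,0,0,0],
  ],
)

```text
clock: 8.0
position: [0.4474, -0.1139, 0.0377]
ee_rot: [0.795, 0.606, 0.003, 0.002]
ft_force: [3.3, -4.0, -4.3]
grip_width: 0.27
```

```bash
python3 - <<'E'
from h import *
o=manip.get_obs();print(o['clock'],o['position'],o['ft_force'],o['grip_width']);
p0=np.array([.4227,-.2007,.0377]);d=o['position']-p0;u=np.array([.267,.9636,0]);print(d@u,d@[.9636,-.267,0],d[2],need([.423,-.201,.037],-15.5)[1])
a=manip.camera('scene');cv2.imwrite('pics/s11.png',cv2.resize(a[140:240,270:370],None,fx=6,fy=6,interpolation=cv2.INTER_CUBIC))
a=manip.camera('top');cv2.imwrite('pics/t11.png',cv2.resize(cv2.convertScaleAbs(a[100:260,190:390],alpha=1.6),None,fx=4,fy=3.7))
E
```

```text
8.0 [ 0.44738188 -0.11386559  0.03769032] [ 3.25529034 -3.98225947 -4.27522808] 0.26978556470269954
0.09026369775025969 0.0005986756066945916 -9.684116106377372e-06 [ 0.37796497 -0.11026873  0.11497116]
```

View pics/s11.png

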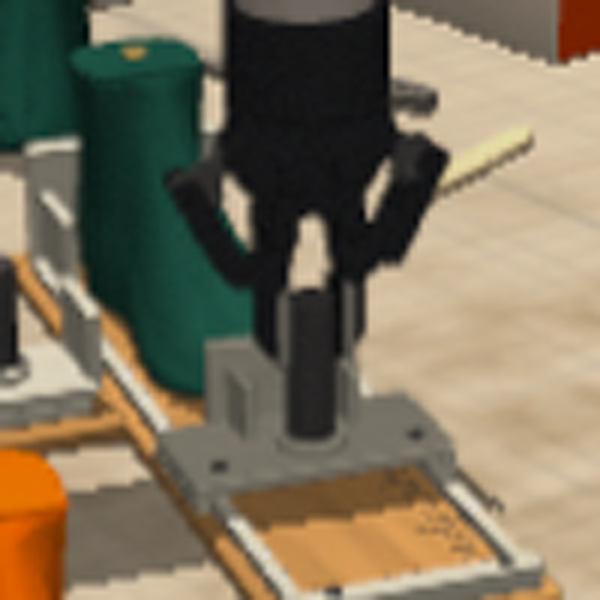

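View pics/t11.png

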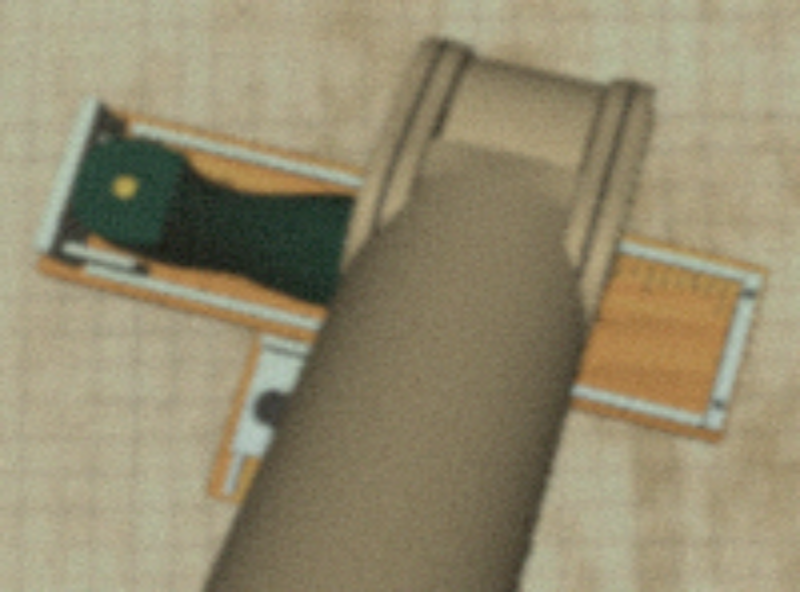

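Call:
step_arm(
  motion=[
    [4,0,0,0,0,0],
    [4,0,0,0,0,0],
    [2,0,0,0,0,0],
  ],
)

```text
clock: 8.48
position: [0.4501, -0.1044, 0.0377]
ee_rot: [0.796, 0.606, 0.003, 0.002]
ft_force: [2.4, -4.4, -3.6]
grip_width: 0.27
```

Call:
step_arm(
  motion=[
    [1.5,0,0,0,0,0],
  ],
)

```text
clock: 8.6
position: [0.4505, -0.1029, 0.0377]
ee_rot: [0.796, 0.606, 0.003, 0.002]
ft_force: [3.1, -4.0, -3.8]
grip_width: 0.27
```

Call:
step_arm(
  motion=[
    [1.5,0,0,0,0,0],
  ],
)

```text
clock: 8.72
position: [0.4509, -0.1015, 0.0377]
ee_rot: [0.796, 0.606, 0.003, 0.002]
ft_force: [3.2, -3.1, -3.3]
grip_width: 0.271
```

Call:
step_arm(
  motion=[
    [1.5,0,0,0,0,0],
  ],
)

```text
clock: 8.85
position: [0.4513, -0.1, 0.0377]
ee_rot: [0.796, 0.605, 0.003, 0.002]
ft_force: [3.0, -4.2, -4.3]
grip_width: 0.271
```

Call:
step_arm(
  motion=[
    [1.5,0,0,0,0,0],
  ],
)

```text
clock: 8.98
position: [0.4517, -0.0985, 0.0377]
ee_rot: [0.796, 0.605, 0.003, 0.002]
ft_force: [2.9, -3.6, -4.7]
grip_width: 0.27
```

Call:
step_arm(
  motion=[
    [1.5,0,0,0,0,0],
  ],
)

```text
clock: 9.1
position: [0.4522, -0.0971, 0.0377]
ee_rot: [0.796, 0.605, 0.003, 0.002]
ft_force: [1.9, -6.6, -3.0]
grip_width: 0.275
```

Force along the slide has risen to about 6 N at a travel of 107.7 mm, close to the 106 mm estimated. One more small step and a look.

Call:
step_arm(
  motion=[
    [1.5,0,0,0,0,0],
  ],
)

```text
clock: 9.22
position: [0.4524, -0.0963, 0.0377]
ee_rot: [0.796, 0.605, 0.002, 0.002]
ft_force: [2.0, -8.3, -4.3]
grip_width: 0.269
```

```bash
python3 - <<'E'
from h import *
o=manip.get_obs();print(o['clock'],o['position'],o['ft_force'],o['grip_width']);
p0=np.array([.4227,-.2007,.0377]);d=o['position']-p0;u=np.array([.267,.9636,0]);print(d@u,o['ft_force']@u)
a=manip.camera('scene');cv2.imwrite('pics/s12.png',cv2.resize(a[140:240,260:360],None,fx=6,fy=6,interpolation=cv2.INTER_CUBIC))
E
```

```text
9.225 [ 0.45235556 -0.09630916  0.03768946] [ 2.03022077 -8.29511467 -4.32886708] 0.2685175864855357
0.1085090515255333 -7.451103547584595
```

View pics/s12.png

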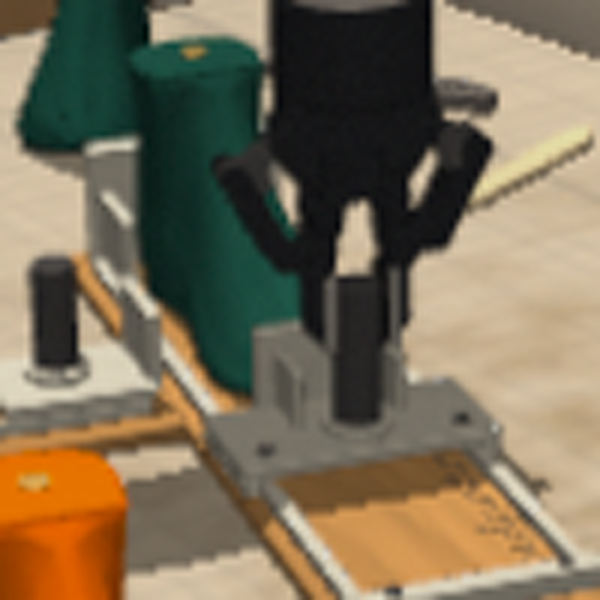

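Call:
step_arm(
  motion=[
    [1.5,0,0,0,0,0],
  ],
)

```text
clock: 9.4
position: [0.4525, -0.0957, 0.0377]
ee_rot: [0.796, 0.605, 0.002, 0.003]
ft_force: [1.1, -9.8, -3.5]
grip_width: 0.273
```

Call:
step_arm(
  motion=[
    [1,0,0,0,0,0],
  ],
)

```text
clock: 9.52
position: [0.4525, -0.0958, 0.0377]
ee_rot: [0.796, 0.605, 0.001, 0.003]
ft_force: [1.9, -8.3, -2.3]
grip_width: 0.269
```

The carriage has stalled against the toe at about 9 N. I release and rise straight up.

Call:
step_arm(
  motion=[
    [0,0,0,0,0,0],
    [0,0,0,0,0,0],
    [0,0,0,0,0,0],
    [0,0,0,0,0,0],
  ],
  jaw=60,
)

```text
clock: 10.02
position: [0.4523, -0.0937, 0.0379]
ee_rot: [0.796, 0.605, 0.002, 0.002]
ft_force: [-0.8, -0.2, -0.3]
grip_width: 0.701
```

Call:
step_arm(
  motion=[
    [0,0,-8,0,0,0],
    [0,0,-20,0,0,0],
    [0,0,-30,0,0,0],
    [0,0,-40,0,0,0],
    [0,0,-40,0,0,0],
    [0,0,-30,0,0,0],
  ],
)

```text
clock: 10.78
position: [0.4498, -0.094, 0.2118]
ee_rot: [0.797, 0.605, 0.0, 0.001]
ft_force: [0.5, 0.2, 0.1]
grip_width: 0.703
```

Call:
step_arm(
  motion=[
    [-50,0,-5,0,0,0],
    [-55,0,0,0,0,0],
    [-55,0,0,0,0,0],
    [-55,0,0,0,0,0],
    [-30,0,0,0,0,0],
    [0,0,0,0,0,0],
  ],
)

```text
clock: 11.52
position: [0.3829, -0.3376, 0.2235]
ee_rot: [0.796, 0.605, 0.004, 0.004]
ft_force: [0.7, 0.6, -0.6]
grip_width: 0.701
```

```bash
python3 - <<'E'
from h import *
o=manip.get_obs();print(o['clock'],o['position'],o['ft_force'],o['grip_width']);
a=manip.camera('scene');cv2.imwrite('pics/s13.png',cv2.resize(a[135:255,235:375],None,fx=5,fy=5,interpolation=cv2.INTER_CUBIC))
a=manip.camera('top');cv2.imwrite('pics/t13.png',cv2.resize(cv2.convertScaleAbs(a[115:250,190:390],alpha=1.6),None,fx=4,fy=4,interpolation=cv2.INTER_CUBIC))
E
```

```text
11.525 [ 0.38294211 -0.33764145  0.22347124] [ 0.67145766  0.63850391 -0.58959462] 0.7014162285730441
```

View pics/s13.png

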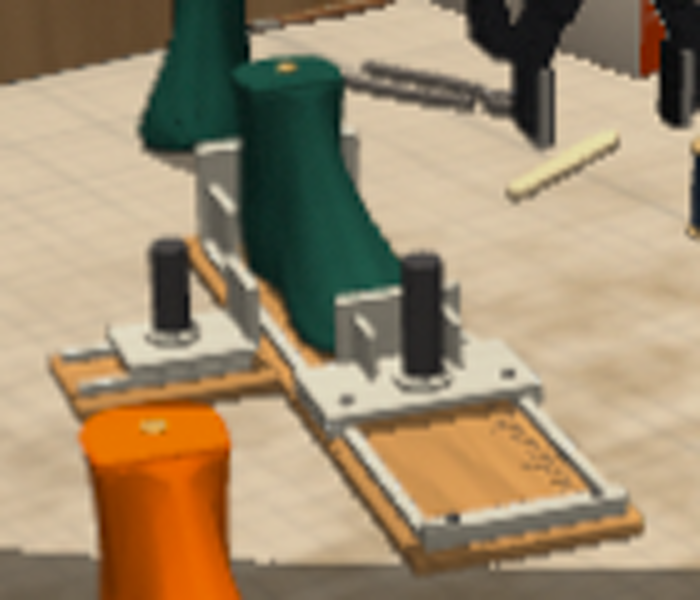

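View pics/t13.png

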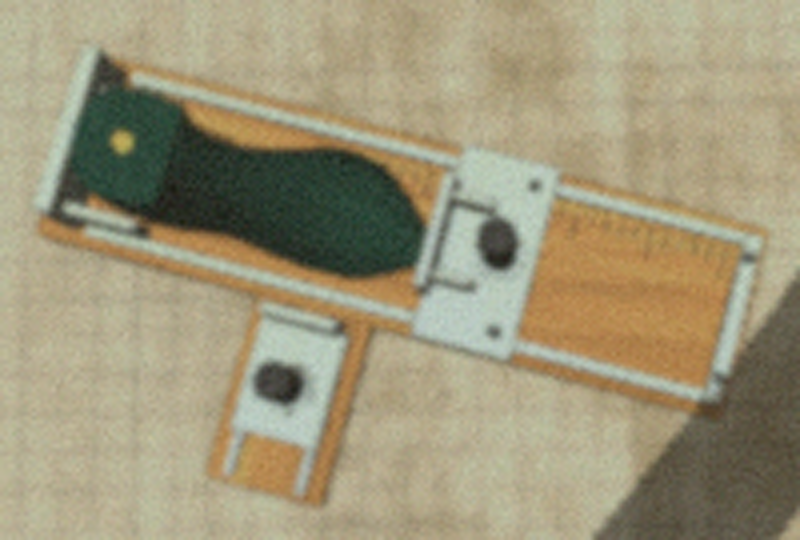

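```bash
python3 - <<'E'
from h import *
u=np.array([.267,.9636,0])
k0=atz('top',tc(673,282),.105);k1=atz('top',tc(500,237),.105);s0=atz('scene',sc(494,333),.105);s1=atz('scene',sc(421,260),.105)
print((k1-k0)@u,(s1-s0)@u)
a=cv2.imread('pics/scene0.png');b=manip.camera('scene');t=cv2.imread('pics/top0.png');tt=manip.camera('top')
def sh(A,B,x0,x1,y0,y1):
    f=lambda I:cv2.cvtColor(I[y0:y1,x0:x1],cv2.COLOR_BGR2GRAY).astype(np.float32)
    return cv2.phaseCorrelate(f(A),f(B),cv2.createHanningWindow((x1-x0,y1-y0),cv2.CV_32F))
print('last scene',sh(a,b,275,310,142,190),'ctrl',sh(a,b,240,285,178,215))
print('last top',sh(t,tt,200,270,130,185),'width',sh(t,tt,240,285,190,240))
cv2.imwrite('pics/s14.png',cv2.resize(b[170:225,280:350],None,fx=11,fy=10,interpolation=cv2.INTER_CUBIC))
E
```

```text
0.10650283540092828 0.10720298780691614
last scene ((-0.2549803375527837, -0.10109886643500943), 1.0239332456279684) ctrl ((0.48346087361782253, 0.007998146123533445), 0.9868774833281835)
last top ((-0.6682204382157124, 0.2181455029816206), 1.0491656784658079) width ((0.5527570246915694, 0.16022159297618543), 0.9511484790378146)
```

View pics/s14.png

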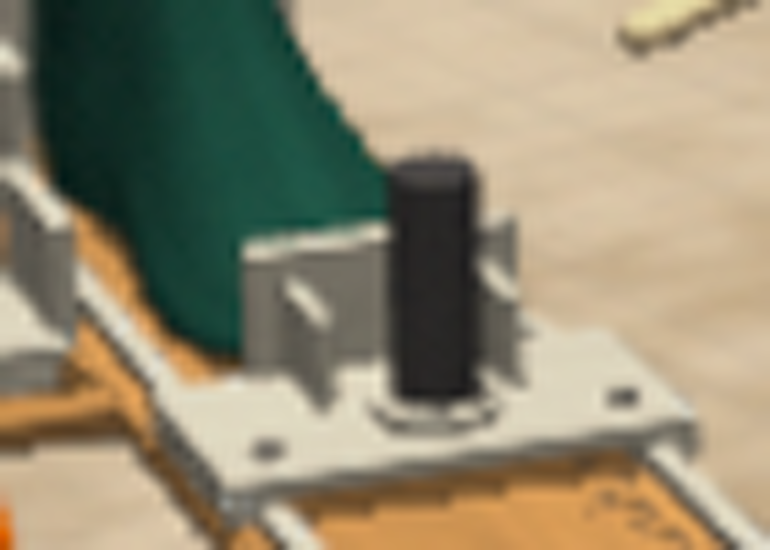

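```bash
python3 - <<'E'
from workcell import manip
print(manip.hand_in())
E
```

```text
the job is handed in; nothing more can be done
None
```

I gripped the toe stop's knob across the slide and pushed the carriage until its plate met the toe of the dark green last. Then I let go, lifted clear and handed the job in at about 12 s.

**Contact:** the resistance along the slide rose from about 3 N to about 9 N and the carriage stopped moving. The tool had travelled 108.5–109 mm. The pictures give 106.5–107 mm for the knob, and I had estimated 106 mm beforehand. The final pictures show the plate at the toe, and the hand touches nothing.

**Last and width slide:** between the first and last pictures the last appears shifted by 0.3 px (scene) and 0.7 px (top). The width slide, which I did not touch, shows 0.5–0.6 px, so this is mostly measurement noise. I can't rule out that the last settled 1–2 mm towards the heel stop.

**Disagreement:** the fingers looked about 34 mm higher in the scene camera than the reported tool position. I lowered by sight, to a reported TCP height of 37 mm. The jaws then stopped on the knob at about 23 mm, so the grasp was right. I did not find the cause.

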